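# Lay the egg board for a breakfast for two

### The job

Lay the breakfast board: as seen from the robot, the blue egg cup goes in the board's left hollow, the white egg cup in its right hollow and the salt shaker in the hollow between them, all standing upright. Stand the brown (soft-boiled) egg in the blue cup and the white (hard-boiled) egg in the white cup, pointed end up, without ever dropping an egg or laying one down on the worktop. Leave the pepper mill and the butter where they are.

Things in the scene. Friction and masses are not known exactly. Their poses are not given: they have to be found in the camera images.
- board: Pale wooden board, fixed, 140 (x) x 284 (y) x 18 mm high; origin: centre of its underside; +x points away from the robot within 0.25 rad. Three round hollows, 62 mm across, 5 mm deep (cork-coloured floor at 13 mm), with centres at x = -22 mm, y = +85 (left), 0, -85 mm (right). Two teaspoons fixed on it, 9 mm high, lie behind them along y, at x = +47 mm.
- egg_stand: Dark wooden egg stand, fixed, 66 (x) x 186 (y) x 40 mm high; origin: centre of its underside; +x points away from the robot within 0.1 rad. Three 35 mm holes in its top along y, at y = +60, 0, -60 mm; the outer two hold an egg each at the start. The cups, salt and pepper start in a row along its y, 115 mm in front of it, 100 mm apart.
- blue_cup: Blue ceramic egg cup, loose, about 80 g, 52 mm high, foot and rim both 46 mm across with a narrow waist at 10 to 16 mm; the outside is straight from 40 mm up to the rim (the place to grip). Origin at the centre of its foot, z up. The mouth is 40 mm across inside and about 25 mm deep.
- white_cup: White ceramic egg cup, otherwise the same as the blue one.
- salt: Salt shaker, clear body with white salt and a grey cap, loose, about 100 g, 44 mm across (cap 34 mm) and 90 mm high; origin at the centre of its underside, z up. Its foot is slightly rounded, so it may lean by up to 4 degrees; grip it about 50 mm up.
- brown_egg: Brown egg, loose, 60 g, 44 mm across, 56 mm long, standing in the egg stand, pointed end up. Origin on its axis at the widest place, 22 mm above the blunt lower end, 34 mm below the pointed end; z to the pointed end. The origin is 13 mm above the stand's top there; seated in a cup, where it centres itself, it is 9 mm above the cup's rim (61 mm above its foot).
- white_egg: White egg, otherwise the same as the brown one.
- pepper: Brown wooden pepper mill, loose, 58 mm across, 170 mm high; stands in the row with the cups and the salt and is to be left alone. Origin at the centre of its underside.
- butter: Wrapped pack of butter, 73 x 102 x 37 mm, lying behind the work; to be left alone. Origin at the centre of its underside.
Things that resemble listed ones, but are neither listed nor needed, are in the scene too. Several things have the shape of the blue_cup; the one meant has the colours described above. What is shaped like the salt but purple is not meant.

How it is judged:
At the end, for the whole second after the job is handed in: Blue cup, salt, white cup stand in the left, middle, right hollow: within 10 mm of its centre along each board axis, foot under 16 mm high, tilt under 0.06 rad (salt 0.12). Brown egg in blue cup, white in white: centred within 6 mm, origin 56 to 66 mm above the foot, tilt under 0.4. At rest (x of blue_cup in the frame of board between -0.032 and -0.012 m and y of blue_cup in the frame of board between 0.075 and 0.095 m and height (world z) of each of blue_cup, salt, white_cup below 0.016 m and angle between each of blue_cup, white_cup's own z axis and vertical below 0.06 rad and linear speed of each of blue_cup, salt, white_cup, brown_egg, white_egg below 0.02 m/s and x of salt in the frame of board between -0.032 and -0.012 m and y of salt in the frame of board between -0.01 and 0.01 m and angle between salt's own z axis and vertical below 0.12 rad and x of white_cup in the frame of board between -0.032 and -0.012 m and y of white_cup in the frame of board between -0.095 and -0.075 m and horizontal distance between brown_egg and blue_cup below 0.006 m and z of brown_egg in the frame of blue_cup between 0.056 and 0.066 m and angle between each of brown_egg, white_egg's own z axis and vertical below 0.4 rad and angular speed of each of brown_egg, white_egg below 0.3 rad/s and horizontal distance between white_egg and white_cup below 0.006 m and z of white_egg in the frame of white_cup between 0.056 and 0.066 m); the robot touches nothing.
It fails at once if an egg falls or is laid down on the worktop or the board (origin lower than 44 mm) (height (world z) of any of brown_egg, white_egg below 0.044 m).
It fails at once if the pepper mill or the butter is moved by more than 25 mm or tipped over (distance of any of pepper, butter from where it was at the start of the episode above 0.025 m or angle between pepper's own z axis and vertical above 0.3 rad).
It also fails if it takes over 131 s, if anything falls off the work surface, if the arm or the gripper's body presses on something with over 40 N, if the wrist force passes 120 N, or if a joint passes its speed limit or range.

### The arm

A 6-joint arm with a two-finger parallel gripper is mounted at the origin on a cart in front of the work surface, level with it; the furniture and walls round the work are solid. World frame = base frame: x ahead of the robot, y to its left, z up, the work surface at z = 0. Lengths are in m, angles in rad, forces in N, time in s.
With the tool pointing down it reaches from about 0.325 to 0.9 m from the base axis. Payload 6.1 kg.
Tool frame: the origin (TCP) lies at the very end of the fingers, on their centre line; the grasp point (between the pads) lies 19 mm behind it; z points along the fingers, y is the line along which they close (so a half turn about z gives the same grasp; the last joint's range is limited). The gripper opens to 85 mm and grips with 20 to 120 N. Pads are 22 mm wide; open, the fingers measure 114 mm over their backs; the gripper's body (76 mm by 85 mm) begins 54 mm behind the grasp point. The pads swing forward as they close: fully open they stand 13 mm farther back than shut.
Start: joints at [-1.393, 0.22, 1.526, -0, 1.395, -0.126], TCP at [0.187, -0.596, 0.231] pointing down, gripper open.
Joint ranges: [-2.98, 2.98], [-0.91, 2.08], [0.09, 2.57], [-1.24, 4.39], [0.2, 2.65], [-2.68, 2.68]. Speed limits (rad/s): [2.57, 2.57, 3.01, 3.14, 3.14, 3.14].

### API

Orientations are given as [roll, pitch, yaw] about the fixed x, y, z axes, in that order (R = Rz(yaw) Ry(pitch) Rx(roll)).
In Python, from bench import robot, cams gives the robot as it stands.
- The arm moves only by the tool arm_command, never from a script. Its argument "series" is a list that holds one entry, the list of rows, each a list of 4 numbers: the shift along the tool's x, y, z as a fraction of full scale, then the turn about the tool's z as a fraction of full scale. A call has 1 to 20 rows; each row is the pose to reach, as a shift and turn from the pose commanded when the call began, along the tool's axes at that moment, turning the shorter way round; what a row does not reach only later rows make up. Full scale, the value 1, is 0.1 m for a shift and pi rad for a turn. A row lasts 1/8 s, in which the tool goes at most 62.5 mm and 10.7 degrees, less where a joint would pass 70% of its speed; a pose out of reach is approached as far as the arm can. A call with a number of a shift or a turn outside -1 to 1 is refused whole. A call with a gripper value outside its range is refused whole. "jaw" is the opening, from 0 (shut) to 1 (fully open), set as the call begins (left out, the last holds). The fingers move at their own pace and stop on an object; the grip force is fixed at half the most. Time passes only in rows, so rows that repeat a pose let the fingers close. It gives the time, the measured TCP pose, the force, the opening and the grip force at its end, in the units of the state.
- robot.observe(): the state, without advancing time (a new reading comes with each control period).
- cams.snapshot(name): name is "scene" or "top"; returns the picture (480x640x3 uint8, red, green, blue); there is no depth.
- cams.camera_params(name): a dict with "fovy" (degrees; the focal length in pixels is half the picture's height over the tangent of half this angle, whatever the lens; pixels are square), "cx", "cy" (the principal point, pixels), "D" ([k1, k2, p1, p2, k3] as OpenCV has them; the pictures are not rectified), "rvec" (rotation vector, rad) and "tvec" (3), from world to camera coordinates, as OpenCV has them. Camera axes: x right, y down, z forward; pixel columns grow to the right and rows downward; lengths in m; the calibration is good to about 2 mm. A picture is of the moment at which its call begins. camera_params takes no time and is no camera call.
- robot.finish_job(): hands the job in; it is judged then, once.
The state is a dict: "time_s": time; "qpos": joint angles; "qd": joint speeds; "effort": joint torques, N m; "eef_pos": TCP position; "orientation": TCP orientation; "ft_force": force on the tool from outside, world axes, zero at the start; "torque": the same for the moment, N m; "finger_gap": finger opening in m; "finger_force": force on a finger pad.
Only numpy, scipy, OpenCV 4.12 (cv2) and the standard library are available. Lean on these libraries where they do the work, as an engineer would, in place of code of your own. Each camera call takes 0.05 s, during which the arm holds its last target. There are 200 camera calls.

## Working session

There is one attempt and no reset: what is moved stays moved. The work goes in short steps, Python scripts to look and compute and a tool call to move; the robot and the scene stay as the last step left them, time stands still between calls to the robot, and variables do not carry over. Pictures are saved under pics/ and viewed, at most 14 in all, crops included, and the job is handed in when it is done.

Besides the shell and the picture viewer there is one more tool, called after ">>>" as a command line: name --argument value ..., lists and objects as JSON in quotes. arm_command: Moves the arm, as the interface text tells. Its arguments: {"type":"object","properties":{"series":{"type":"array","items":{"type":"array","items":{"type":"array","items":{"type":"number"}}}},"jaw":{"type":"number"}},"required":["series"]}

```bash
ls; mkdir -p pics
python3 - <<'E'
from bench import robot, cams
import cv2
print(robot.observe())
for n in("scene","top"):
    print(n,cams.camera_params(n)); cv2.imwrite(f"pics/{n}0.png",cams.snapshot(n)[:,:,::-1])
E
```

```text
pics
{'time_s': 0.0, 'qpos': array([-1.39307272e+00,  2.21244108e-01,  1.52761337e+00,  9.37406918e-06,
        1.39470467e+00, -1.26114923e-01]), 'qd': array([-1.28715421e-04,  4.46857817e-04,  9.30197827e-05,  3.80000149e-04,
        5.82708409e-04, -3.70391675e-06]), 'effort': array([-5.92988872e-04, -4.96906865e+01, -3.89395559e+01, -1.67113717e-04,
        1.11424760e-02, -5.08326394e-07]), 'eef_pos': array([ 0.18687272, -0.59577153,  0.23018691]), 'orientation': array([-3.13963996e+00, -2.56877210e-04,  3.03836623e-01]), 'ft_force': array([-0.40540728,  0.16273978, -0.6712181 ]), 'torque': array([-0.04651235,  0.01776838,  0.0457826 ]), 'finger_force': 0.0, 'finger_gap': 0.0852830045708722}
scene {'fovy': 46.62128971068448, 'cx': 316.0720986494025, 'cy': 240.90751969114208, 'D': array([0.00791003, 0.        , 0.        , 0.        , 0.        ]), 'rvec': array([ 0.58164698, -2.57308309,  1.30021621]), 'tvec': array([0.54264078, 0.17502156, 1.38760778])}
top {'fovy': 43.96721566848215, 'cx': 319.6096612502468, 'cy': 225.99184435765716, 'D': array([-0.13286516,  0.        ,  0.        ,  0.        ,  0.        ]), 'rvec': array([ 2.15929013, -2.21718928,  0.07808847]), 'tvec': array([0.08394874, 0.57068119, 1.67654229])}
```

View pics/scene0.png

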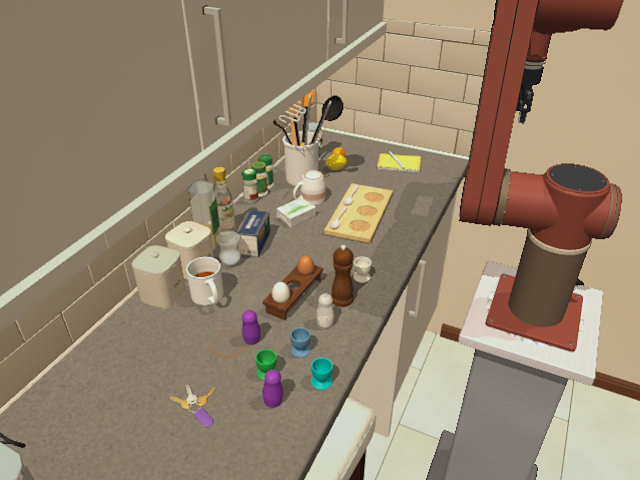

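View pics/top0.png

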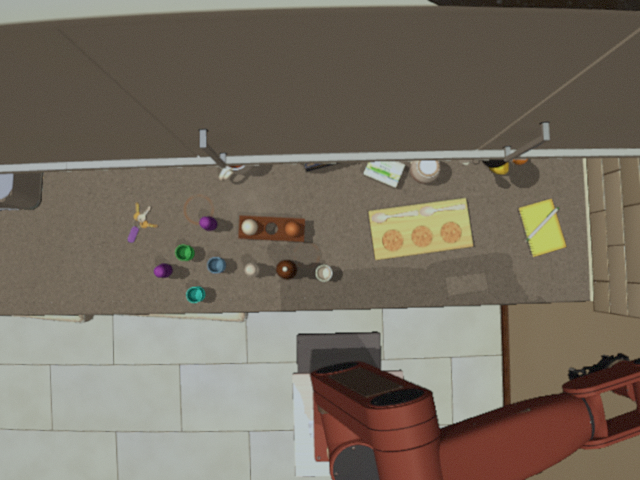

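The scene view shows, among cup shapes, blue (301,342), teal (321,373), green (265,363) and white (362,268). Among shaker shapes it shows salt (325,310), two purple ones (251,327) and (272,388), and the pepper mill (343,275). In the top view the row is blue (216,265), salt (251,270), pepper (286,269), white cup (324,273). The eggs are white (250,227) and brown (291,229), and the board is around (421,229). Next I'll take close crops.

Run:
```python
import cv2
t=cv2.imread("pics/top0.png"); s=cv2.imread("pics/scene0.png")
cv2.imwrite("pics/c1.png",cv2.resize(t[205:305,180:340],None,fx=5,fy=5,interpolation=cv2.INTER_CUBIC))
cv2.imwrite("pics/c2.png",cv2.resize(s[235:375,235:395],None,fx=4,fy=4,interpolation=cv2.INTER_CUBIC))
cv2.imwrite("pics/c3.png",cv2.resize(t[190:265,360:480],None,fx=6,fy=6,interpolation=cv2.INTER_CUBIC))
cv2.imwrite("pics/c4.png",cv2.resize(s[175:250,310:410],None,fx=7,fy=7,interpolation=cv2.INTER_CUBIC))
```

```text
(no output)
```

View pics/c1.png

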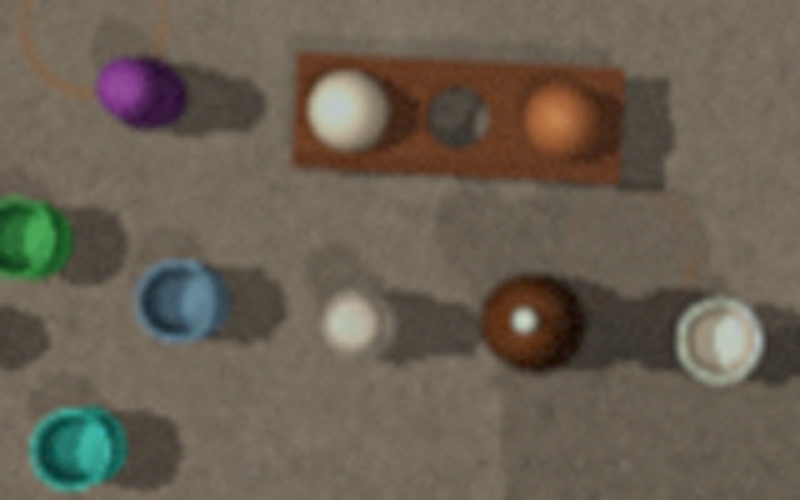

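View pics/c2.png

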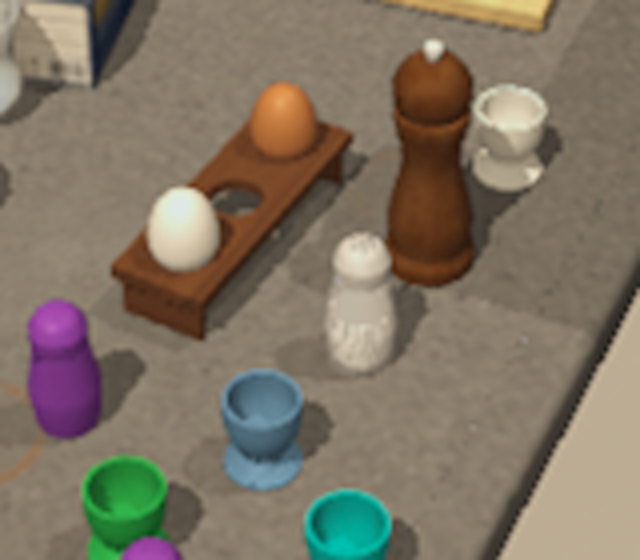

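View pics/c3.png

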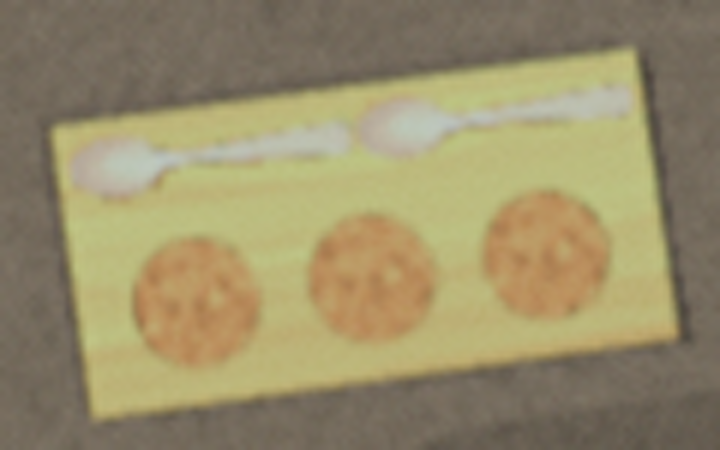

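View pics/c4.png

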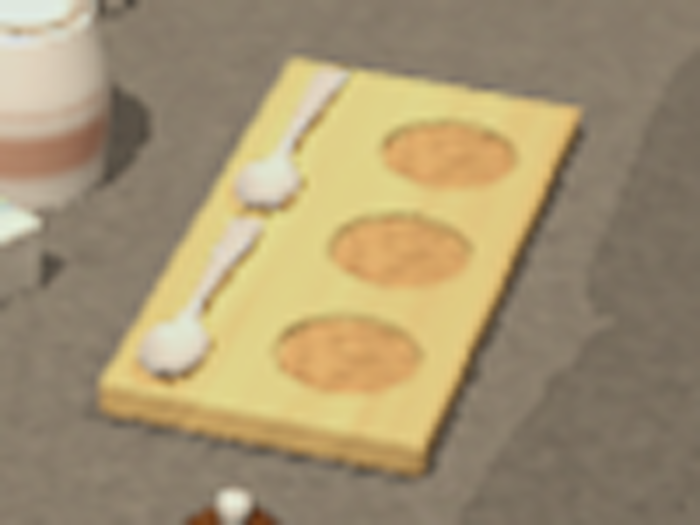

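The crops confirm my choices: the blue-grey cup rim is at c1 (182,300), the white one at (720,341), the clear salt with grey cap at (350,321), white egg at (347,110) and brown egg at (560,118). In c3 the hollows are at (197,301), (372,278) and (546,255). Next I'll fit positions from both views.

```bash
cat > h.py <<'E'
import numpy as np, cv2
from scipy.optimize import least_squares
from bench import robot, cams
P={n:cams.camera_params(n) for n in("scene","top")}
def proj(n,X):
    p=P[n]; f=240/np.tan(np.radians(p["fovy"]/2))
    K=np.array([[f,0,p["cx"]],[0,f,p["cy"]],[0,0,1]])
    return cv2.projectPoints(np.asarray(X,float).reshape(-1,3),p["rvec"],p["tvec"],K,p["D"])[0][:,0]
CR={"c1":("top",5,180,205),"c2":("scene",4,235,235),"c3":("top",6,360,190),"c4":("scene",7,310,175)}
def unc(c,uv):
    n,f,ox,oy=CR[c]; return n,(np.array(uv,float)+.5)/f-.5+[ox,oy]
def tri(obs):   # [(crop,uv)]
    o=[unc(*q) for q in obs]
    r=least_squares(lambda X:np.concatenate([proj(n,X)[0]-uv for n,uv in o]),[.5,0,.05])
    return r.x, np.abs(r.fun).max()
E
python3 - <<'E'
from h import *
from scipy.spatial.transform import Rotation as R
np.set_printoptions(precision=4,suppress=True)
for nm,a,b in [("blue rim",(182,300),(262,399)),("white rim",(720,341),(510,108)),("peppertop",(524,319),(433,50)),
 ("hollL",(197,301),(348,354)),("hollM",(372,278),(399,250)),("hollR",(546,255),(448,154)),
 ("bFL",(52,127),(100,385)),("bFR",(637,47),(292,60)),("bNR",(680,339),(582,105)),("bNL",(95,418),(427,455)),
 ("sNL",(293,166),(205,308)),("sFL",(297,53),(113,268)),("sNR",(620,185),(351,135))]:
    k=("c3","c4") if nm[0] in "h" or nm in("bFL","bFR","bNR","bNL") else ("c1","c2")
    print(nm,*tri([(k[0],a),(k[1],b)]))
# silhouettes (l,r,t,b ; None unknown)
th=np.linspace(0,2*np.pi,60)
def rev(prof): return np.concatenate([[(r*np.cos(t),r*np.sin(t),z) for t in th] for r,z in prof])
u=np.linspace(-1,1,41); egg=rev([(22*np.sqrt(1-v*v)/1e3,(v*34 if v>0 else v*22)/1e3) for v in u])
saltp=rev([(.022,.003),(.022,.045),(.017,.075),(.017,.08),(.010,.089)]); 
cup=rev([(.023,.040),(.023,.052)])
def sil(nm,M,T,S,x0):
    o=[("c1",T),("c2",S)]
    def f(X):
        e=[]
        for c,b in o:
            n,fc,ox,oy=CR[c]; q=proj(n,M+X); m=(q-[ox,oy]+.5)*fc-.5
            bb=[m[:,0].min(),m[:,0].max(),m[:,1].min(),m[:,1].max()]
            e+=[(v-w)/fc for v,w in zip(bb,b) if w is not None]
        return np.array(e)
    r=least_squares(f,x0,diff_step=1e-3,x_scale=.01); print(nm,r.x,r.fun)
sil("wegg",egg,(307,389,69,151),(147,220,186,None),[.6,.3,.05])
sil("begg",egg,(523,601,80,157),(249,318,83,None),[.6,.2,.05])
sil("salt",saltp,(321,None,None,356),(327,396,233,373),[.5,.3,0])
sil("blue",cup,(137,228,260,342),(221,303,371,None),[.5,.4,0])
sil("white",cup,(676,764,298,385),(473,547,86,None),[.5,.1,0])
E
```

```text
blue rim [0.4691 0.3619 0.0474] 0.3007512717922509
white rim [0.4387 0.061  0.0516] 0.3006084432200282
peppertop [0.4536 0.1633 0.1643] 0.4963442639162281
hollL [ 0.5265 -0.1387  0.0172] 0.5644428729124229
hollM [ 0.5356 -0.2228  0.0177] 0.3969776921385346
hollR [ 0.5445 -0.3072  0.0178] 0.3587403194991339
bFL [ 0.6117 -0.0721  0.0177] 0.4576162969725033
bFR [ 0.6432 -0.3565  0.0166] 0.5783720120958264
bNR [ 0.5022 -0.3701  0.0206] 0.42836532434654373
bNL [ 0.4717 -0.0887  0.0142] 0.750350538897635
sNL [0.5415 0.2988 0.0342] 0.9786962631857534
sFL [0.6061 0.2952 0.0381] 0.6734226368542409
sNR [0.5283 0.115  0.0372] 0.11703633407313419
wegg [0.5723 0.2651 0.0543] [ 0.5145 -0.0243  0.8352  0.1912 -0.3942 -0.594  -0.1113]
begg [0.5641 0.1455 0.0522] [ 0.2339  0.3813  0.4785  0.8373 -0.5136 -0.8324 -0.1015]
salt [0.4547 0.2608 0.    ] [ 0.627   1.2455 -1.1828 -0.0048 -0.4173  0.3847]
blue [ 0.4687  0.3627 -0.0045] [ 0.744  -0.5188  0.2581  0.2706 -0.1764 -0.2858 -0.0558]
white [0.4385 0.0611 0.0004] [ 0.6418 -0.4483  0.7244 -0.1363  0.1083 -0.6843 -0.0673]
```

Two-view heights agree with the text: cup rims about 50 mm, hollow tops about 17.5 mm, egg origins about 53 mm. I'll keep the tool at yaw pi/2, so tool x is +y, tool y is +x and tool z is down.

>>> arm_command --series '[[[0.3,-0.3,-0.05,-0.0595],[0.6,-0.6,-0.1,-0.119],[1,-1,-0.2,-0.1785],[1,-1,-0.2,-0.238],[1,-1,-0.2,-0.2975],[1,-1,-0.2,-0.357],[1,-1,-0.2,-0.4033],[1,-1,-0.2,-0.4033],[1,-1,-0.2,-0.4033]]]' --jaw 0.85

```text
time_s: 1.23
eef_pos: [0.2524, -0.4709, 0.251]
orientation: [-3.141, -0.0, 1.568]
ft_force: [0.1, -0.2, -0.8]
finger_gap: 0.0728
finger_force: 0.0
```

>>> arm_command --series '[[[0.5,0.5,0,0],[1,1,0,0],[1,1,0,0]]]'

```text
time_s: 1.6
eef_pos: [0.3543, -0.3688, 0.2513]
orientation: [3.141, -0.001, 1.572]
ft_force: [-0.5, -0.8, 0.4]
finger_gap: 0.0725
finger_force: 0.0
```

>>> arm_command --series '[[[0.5,0.5,0,0],[1,1,0,0],[1,1,0,0]]]'

```text
time_s: 1.98
eef_pos: [0.4541, -0.2692, 0.2513]
orientation: [3.141, -0.0, 1.573]
ft_force: [-1.0, -0.7, 0.1]
finger_gap: 0.0723
finger_force: 0.0
```

>>> arm_command --series '[[[0.6,0.165,0,0],[1,0.165,0,0]]]'

```text
time_s: 2.22
eef_pos: [0.4691, -0.1703, 0.2511]
orientation: [-3.141, 0.0, 1.57]
ft_force: [-0.2, 1.9, 0.6]
finger_gap: 0.0726
finger_force: 0.0
```

>>> arm_command --series '[[[0.6,0,0,0],[1,0,0,0]]]'

```text
time_s: 2.48
eef_pos: [0.4685, -0.0703, 0.2513]
orientation: [-3.141, 0.0, 1.569]
ft_force: [-0.4, -0.4, 0.3]
finger_gap: 0.0726
finger_force: 0.0
```

>>> arm_command --series '[[[0.6,0,0,0],[1,0,0,0]]]'

```text
time_s: 2.72
eef_pos: [0.4688, 0.0297, 0.2514]
orientation: [3.141, 0.001, 1.569]
ft_force: [1.2, -0.1, -0.4]
finger_gap: 0.0728
finger_force: 0.0
```

>>> arm_command --series '[[[0.6,0,0,0],[1,0,0,0]]]'

```text
time_s: 2.98
eef_pos: [0.4691, 0.1298, 0.2514]
orientation: [3.141, 0.001, 1.57]
ft_force: [0.1, 0.3, -0.0]
finger_gap: 0.0723
finger_force: 0.0
```

>>> arm_command --series '[[[0.6,0,0,0],[1,0,0,0]]]'

```text
time_s: 3.22
eef_pos: [0.4693, 0.2299, 0.2514]
orientation: [3.141, 0.0, 1.57]
ft_force: [1.1, -0.2, 0.3]
finger_gap: 0.0728
finger_force: 0.0
```

>>> arm_command --series '[[[0.6,0,0,0],[1,0,0,0],[1,0,0,0],[1,0,0,0]]]'

```text
time_s: 3.72
eef_pos: [0.4694, 0.3277, 0.2509]
orientation: [-3.141, 0.001, 1.57]
ft_force: [-0.1, 0.3, -0.4]
finger_gap: 0.0727
finger_force: 0.0
```

>>> arm_command --series '[[[0.33,0,0.5,0],[0.33,0,1,0],[0.33,0,1,0]]]'

```text
time_s: 4.1
eef_pos: [0.4664, 0.3586, 0.1467]
orientation: [-3.133, 0.005, 1.569]
ft_force: [-0.1, 1.5, 0.4]
finger_gap: 0.0725
finger_force: 0.0
```

>>> arm_command --series '[[[0,0,0.4,0],[0,0,0.8,0],[0,0,1,0],[0,0,1,0],[0,0,1,0]]]'

```text
time_s: 4.72
eef_pos: [0.4706, 0.3625, 0.0537]
orientation: [3.139, -0.002, 1.57]
ft_force: [0.5, 0.0, 0.4]
finger_gap: 0.0722
finger_force: 0.0
```

>>> arm_command --series '[[[0,0,0.13,0],[0,0,0.26,0],[0,0,0.26,0],[0,0,0.26,0]]]'

```text
time_s: 5.22
eef_pos: [0.4688, 0.362, 0.025]
orientation: [-3.141, 0.0, 1.571]
ft_force: [0.3, 0.1, 0.4]
finger_gap: 0.0726
finger_force: 0.0
```

>>> arm_command --series '[[[0,0,0,0],[0,0,0,0],[0,0,0,0],[0,0,0,0],[0,0,0,0],[0,0,0,0]]]' --jaw 0

```text
time_s: 5.98
eef_pos: [0.4691, 0.3623, 0.0262]
orientation: [3.141, -0.001, 1.571]
ft_force: [-2.2, -1.3, 5.3]
finger_gap: 0.0432
finger_force: 60.3
```

>>> arm_command --series '[[[0,0,-0.2,0],[0,0,-0.6,0],[0,0,-1,0],[0,0,-1,0]]]'

```text
time_s: 6.48
eef_pos: [0.4721, 0.3637, 0.1311]
orientation: [3.133, -0.005, 1.571]
ft_force: [0.2, 0.8, -1.0]
finger_gap: 0.0428
finger_force: 61.0
```

Run:
```python
from h import *
s=cams.snapshot("scene")[:,:,::-1]
print(proj("scene",[.469,.362,.12]))
cv2.imwrite("pics/g1.png",cv2.resize(s[220:400,210:390],None,fx=3,fy=3,interpolation=cv2.INTER_CUBIC))
```

```text
[[299.27455176 310.93229156]]
```

View pics/g1.png

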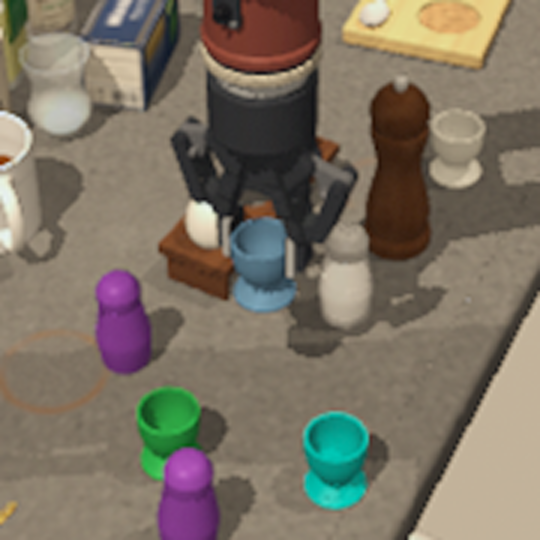

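The blue cup is held upright at crop (263,255). Carrying it to the left hollow.

>>> arm_command --series '[[[-0.2,0,-0.5,0],[-0.6,0,-1,0],[-0.6,0,-1,0]]]'

```text
time_s: 6.9
eef_pos: [0.471, 0.3009, 0.2292]
orientation: [3.136, -0.002, 1.569]
ft_force: [-0.2, 0.1, -0.3]
finger_gap: 0.0432
finger_force: 61.2
```

>>> arm_command --series '[[[-0.5,0.1,-0.15,0],[-1,0.2,-0.15,0]]]'

```text
time_s: 7.15
eef_pos: [0.4886, 0.2014, 0.2395]
orientation: [-3.141, 0.0, 1.573]
ft_force: [0.8, 0.2, -0.6]
finger_gap: 0.0431
finger_force: 61.3
```

>>> arm_command --series '[[[-0.5,0.1,0,0],[-1,0.2,0,0]]]'

```text
time_s: 7.4
eef_pos: [0.508, 0.1008, 0.238]
orientation: [-3.138, -0.0, 1.571]
ft_force: [-0.4, 0.2, -0.6]
finger_gap: 0.0429
finger_force: 61.3
```

>>> arm_command --series '[[[-0.5,0.1,0,0],[-1,0.17,0,0]]]'

```text
time_s: 7.65
eef_pos: [0.5251, 0.0008, 0.238]
orientation: [-3.138, -0.001, 1.571]
ft_force: [0.8, 0.1, -0.8]
finger_gap: 0.0429
finger_force: 61.3
```

>>> arm_command --series '[[[-0.5,0,0,0],[-1,0,0,0],[-1,0,0,0],[-1,0,0,0]]]'

```text
time_s: 8.15
eef_pos: [0.5252, -0.0973, 0.2385]
orientation: [-3.139, -0.002, 1.57]
ft_force: [0.4, 0.7, 0.5]
finger_gap: 0.0431
finger_force: 61.3
```

>>> arm_command --series '[[[-0.2,0,0.4,0],[-0.41,0,0.8,0],[-0.41,0,1,0],[-0.41,0,1,0],[-0.41,0,1,0],[-0.41,0,1,0]]]'

```text
time_s: 8.9
eef_pos: [0.527, -0.1387, 0.1418]
orientation: [3.139, 0.001, 1.572]
ft_force: [-0.2, -0.8, -0.3]
finger_gap: 0.043
finger_force: 61.3
```

>>> arm_command --series '[[[0,0,0.4,0],[0,0,0.8,0],[0,0,0.95,0],[0,0,0.95,0],[0,0,0.95,0]]]'

```text
time_s: 9.52
eef_pos: [0.5275, -0.1396, 0.0473]
orientation: [3.139, 0.001, 1.571]
ft_force: [0.0, -0.4, 0.3]
finger_gap: 0.043
finger_force: 61.3
```

>>> arm_command --series '[[[0,0,0.03,0],[0,0,0.05,0],[0,0,0.06,0],[0,0,0.06,0]]]'

```text
time_s: 10.02
eef_pos: [0.526, -0.139, 0.0394]
orientation: [3.141, 0.0, 1.571]
ft_force: [-0.0, 0.0, -0.1]
finger_gap: 0.043
finger_force: 61.3
```

>>> arm_command --series '[[[0,0,0.01,0],[0,0,0.015,0],[0,0,0.015,0],[0,0,0.015,0]]]'

```text
time_s: 10.52
eef_pos: [0.5261, -0.1393, 0.0391]
orientation: [-3.142, 0.0, 1.571]
ft_force: [-5.0, 1.4, 10.5]
finger_gap: 0.0428
finger_force: 62.2
```

>>> arm_command --series '[[[0,0,0,0],[0,0,0,0],[0,0,0,0],[0,0,0,0],[0,0,0,0]]]' --jaw 0.8

```text
time_s: 11.15
eef_pos: [0.526, -0.139, 0.0377]
orientation: [-3.142, -0.0, 1.571]
ft_force: [0.2, -0.0, 0.5]
finger_gap: 0.0685
finger_force: 0.0
```

>>> arm_command --series '[[[0,0,-0.3,0],[0,0,-0.8,0],[0,0,-1,0],[0,0,-1,0]]]'

```text
time_s: 11.65
eef_pos: [0.5274, -0.1397, 0.1399]
orientation: [3.137, 0.002, 1.571]
ft_force: [-0.0, 0.8, 0.4]
finger_gap: 0.0684
finger_force: 0.0
```

>>> arm_command --series '[[[0.5,-0.5,-0.5,0],[1,-0.7,-1,0],[1,-0.7,-1,0]]]'

```text
time_s: 12.02
eef_pos: [0.4549, -0.0376, 0.2379]
orientation: [-3.141, -0.001, 1.571]
ft_force: [0.2, -0.4, 0.1]
finger_gap: 0.0686
finger_force: 0.0
```

Run:
```python
from h import *
t=cams.snapshot("top")[:,:,::-1]; s=cams.snapshot("scene")[:,:,::-1]
a=cv2.resize(t[190:265,360:480],None,fx=5,fy=5,interpolation=cv2.INTER_CUBIC)[:, :380]
b=cv2.resize(s[175:250,310:410],None,fx=5,fy=5,interpolation=cv2.INTER_CUBIC)[:,:400]
cv2.imwrite("pics/g2.png",np.hstack([a,b]))
print(robot.observe()["eef_pos"])
```

```text
[ 0.45613438 -0.03753069  0.23913776]
```

View pics/g2.png

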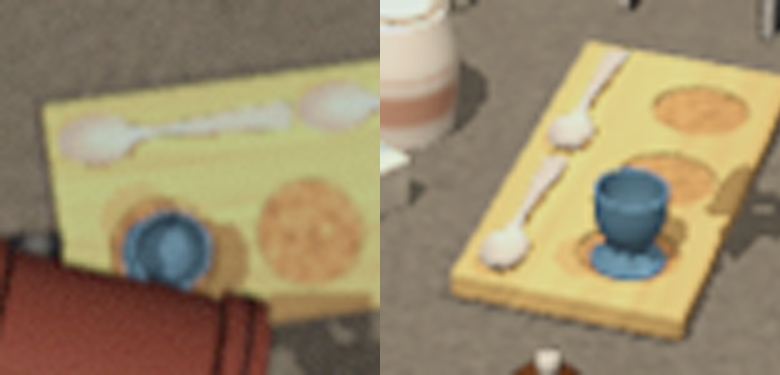

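The blue cup stands in the left hollow, with its rim at about (167,254) in the top crop and (251,188) in the scene crop. I'll check its offset.

Run:
```python
from h import *
CR["t"]=("top",5,360,190);CR["s"]=("scene",5,310,175)
X,e=tri([("t",(167,254)),("s",(251,189))]);print(X,e)
c,s=np.cos(.107),np.sin(.107);d=X[:2]-[.5265,-.1387];print(d[0]*c+d[1]*s,-d[0]*s+d[1]*c)
for n in "ts":
  q=CR[n]; print(n,(proj(q[0],[[.5265,-.1387,.065],[.5265,-.1387,.018]])-[q[2],q[3]]+.5)*5-.5)
```

```text
[ 0.52377208 -0.13363262  0.06637027] 0.11767976203213948
-0.002171139224309632 0.005329725177541141
t [[175.80942127 249.47489322]
 [165.25273354 253.20543065]]
s [[249.21077829 185.51628794]
 [245.66134772 251.44202803]]
```

The cup is within about 5 mm of the hollow centre and on its floor (rim z 66 mm), which is good. Next is the salt.

>>> arm_command --series '[[[0.5,0,0,0],[1,0,0,0]]]' --jaw 0.85

```text
time_s: 12.38
eef_pos: [0.4556, 0.0611, 0.2355]
orientation: [-3.139, 0.0, 1.569]
ft_force: [0.3, 0.4, -0.2]
finger_gap: 0.0728
finger_force: 0.0
```

>>> arm_command --series '[[[0.5,0,0,0],[1,0,0,0]]]'

```text
time_s: 12.62
eef_pos: [0.4556, 0.1617, 0.2352]
orientation: [-3.139, 0.001, 1.57]
ft_force: [0.7, -0.8, -0.1]
finger_gap: 0.0728
finger_force: 0.0
```

>>> arm_command --series '[[[0.5,0,0,0],[1,0,0,0],[1,0,0,0],[1,0,0,0]]]'

```text
time_s: 13.12
eef_pos: [0.4556, 0.2601, 0.2355]
orientation: [-3.139, 0.002, 1.571]
ft_force: [0.1, -0.1, -0.4]
finger_gap: 0.0724
finger_force: 0.0
```

Run:
```python
from h import *
print(robot.observe()["eef_pos"])
s=cams.snapshot("scene")[:,:,::-1]
cv2.imwrite("pics/g3.png",cv2.resize(s[175:325,240:420],None,fx=4,fy=4,interpolation=cv2.INTER_CUBIC))
```

```text
[0.45560332 0.2600571  0.23551065]
```

View pics/g3.png

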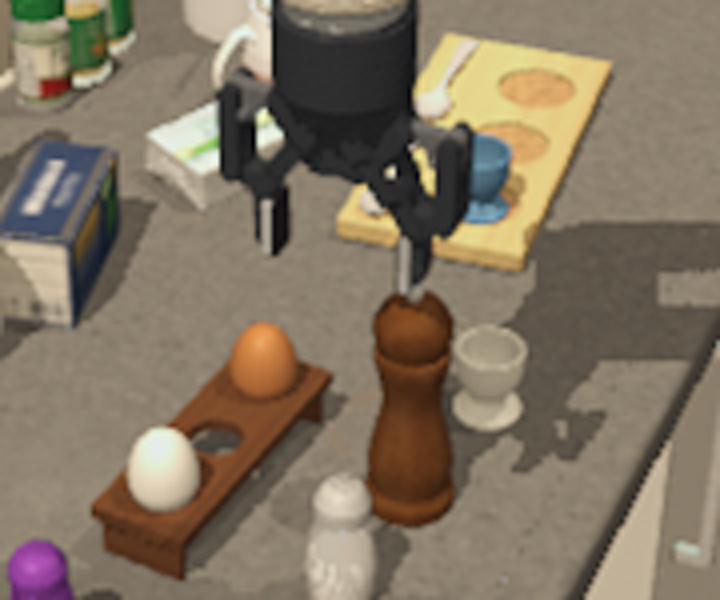

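Gripper hovers over the salt (cap at crop (341,495)), and the pepper mill is clear of the path. Descending.

>>> arm_command --series '[[[0.01,0,0.5,0],[0.01,0,1,0],[0.01,0,1,0]]]'

```text
time_s: 13.55
eef_pos: [0.4528, 0.2591, 0.1333]
orientation: [-3.133, 0.004, 1.569]
ft_force: [0.1, 1.1, 0.4]
finger_gap: 0.0725
finger_force: 0.0
```

>>> arm_command --series '[[[0,0,0.4,0],[0,0,0.8,0],[0,0,1,0],[0,0,1,0],[0,0,1,0],[0,0,1,0]]]'

```text
time_s: 14.3
eef_pos: [0.4576, 0.2624, 0.0399]
orientation: [3.138, -0.001, 1.571]
ft_force: [0.7, 0.1, -0.4]
finger_gap: 0.0725
finger_force: 0.0
```

>>> arm_command --series '[[[0,0,0.04,0],[0,0,0.04,0],[0,0,0.04,0],[0,0,0.04,0],[0,0,0.04,0],[0,0,0.04,0]]]' --jaw 0

```text
time_s: 15.05
eef_pos: [0.456, 0.2622, 0.0344]
orientation: [-3.141, -0.0, 1.571]
ft_force: [-2.0, -0.7, 6.1]
finger_gap: 0.0368
finger_force: 59.8
```

>>> arm_command --series '[[[0,0,-0.2,0],[0,0,-0.6,0],[0,0,-1,0],[0,0,-1,0]]]'

```text
time_s: 15.55
eef_pos: [0.4585, 0.263, 0.1375]
orientation: [3.135, -0.003, 1.571]
ft_force: [0.4, 0.4, 0.1]
finger_gap: 0.0368
finger_force: 60.0
```

>>> arm_command --series '[[[0,0.1,-0.5,0],[-0.2,0.2,-1,0],[-0.2,0.2,-1,0]]]'

```text
time_s: 15.92
eef_pos: [0.4787, 0.2418, 0.2375]
orientation: [3.135, -0.002, 1.57]
ft_force: [0.6, 0.2, -2.4]
finger_gap: 0.0366
finger_force: 60.0
```

>>> arm_command --series '[[[-0.5,0.1,-0.1,0],[-1,0.2,-0.1,0]]]'

```text
time_s: 16.18
eef_pos: [0.4952, 0.1414, 0.2419]
orientation: [-3.139, 0.0, 1.573]
ft_force: [0.4, -0.2, -1.3]
finger_gap: 0.0369
finger_force: 60.0
```

>>> arm_command --series '[[[-0.5,0.1,0,0],[-1,0.2,0,0]]]'

```text
time_s: 16.42
eef_pos: [0.5148, 0.0408, 0.241]
orientation: [-3.138, -0.0, 1.571]
ft_force: [1.3, -0.2, -1.4]
finger_gap: 0.0367
finger_force: 60.0
```

>>> arm_command --series '[[[-0.5,0.1,0,0],[-1,0.195,0,0]]]'

```text
time_s: 16.68
eef_pos: [0.5344, -0.059, 0.2409]
orientation: [-3.138, -0.001, 1.571]
ft_force: [-0.0, 0.6, -1.7]
finger_gap: 0.0366
finger_force: 60.0
```

>>> arm_command --series '[[[-0.5,0,0,0],[-1,0,0,0]]]'

```text
time_s: 16.92
eef_pos: [0.5343, -0.1588, 0.2407]
orientation: [-3.138, -0.002, 1.571]
ft_force: [-0.2, 0.6, -0.2]
finger_gap: 0.0367
finger_force: 60.0
```

>>> arm_command --series '[[[-0.3,0,0,0],[-0.65,0,0.3,0],[-0.65,0,0.7,0],[-0.65,0,1,0],[-0.65,0,1,0],[-0.65,0,1,0],[-0.65,0,1,0]]]'

```text
time_s: 17.8
eef_pos: [0.5365, -0.2233, 0.1454]
orientation: [3.139, 0.001, 1.571]
ft_force: [0.1, 0.3, -1.5]
finger_gap: 0.0365
finger_force: 60.0
```

>>> arm_command --series '[[[0,0,0.4,0],[0,0,0.8,0],[0,0,0.96,0],[0,0,0.96,0],[0,0,0.96,0],[0,0,0.96,0]]]'

```text
time_s: 18.55
eef_pos: [0.5362, -0.2234, 0.0488]
orientation: [3.14, 0.001, 1.571]
ft_force: [-1.1, -0.8, -1.5]
finger_gap: 0.0368
finger_force: 60.9
```

>>> arm_command --series '[[[0,0,0.015,0],[0,0,0.03,0],[0,0,0.03,0]]]'

```text
time_s: 18.92
eef_pos: [0.5362, -0.2235, 0.0473]
orientation: [3.141, 0.001, 1.571]
ft_force: [-4.4, 3.4, 13.8]
finger_gap: 0.0369
finger_force: 63.4
```

Contact made. Release, retreat, then go to the white cup.

>>> arm_command --series '[[[0,0,0,0],[0,0,0,0],[0,0,0,0],[0,0,0,0],[0,0,0,0],[0,0,0,0]]]' --jaw 0.8

```text
time_s: 19.68
eef_pos: [0.5354, -0.223, 0.0447]
orientation: [-3.141, -0.0, 1.571]
ft_force: [0.2, 0.3, 0.0]
finger_gap: 0.0679
finger_force: 0.0
```

>>> arm_command --series '[[[0,0,-0.3,0],[0,0,-0.8,0],[0,0,-1,0],[0,0,-1,0]]]'

```text
time_s: 20.18
eef_pos: [0.5366, -0.2237, 0.1465]
orientation: [3.138, 0.002, 1.571]
ft_force: [-0.6, 0.8, 0.4]
finger_gap: 0.0683
finger_force: 0.0
```

>>> arm_command --series '[[[0.5,-0.3,-0.5,0],[1,-0.6,-0.9,0],[1,-0.6,-0.9,0]]]' --jaw 0.85

```text
time_s: 20.55
eef_pos: [0.4744, -0.1212, 0.2345]
orientation: [-3.141, -0.001, 1.572]
ft_force: [1.0, -1.2, -0.4]
finger_gap: 0.0731
finger_force: 0.0
```

>>> arm_command --series '[[[0.5,-0.1,0,0],[1,-0.2,0,0]]]'

```text
time_s: 20.8
eef_pos: [0.4541, -0.0218, 0.2327]
orientation: [-3.139, -0.001, 1.569]
ft_force: [0.6, 0.0, 0.6]
finger_gap: 0.0725
finger_force: 0.0
```

>>> arm_command --series '[[[0.5,-0.1,0,0],[0.85,-0.17,0,0],[0.85,-0.17,0,0],[0.85,-0.17,0,0]]]'

```text
time_s: 21.3
eef_pos: [0.4379, 0.0617, 0.2333]
orientation: [-3.139, 0.0, 1.571]
ft_force: [-0.2, 0.2, -0.3]
finger_gap: 0.0724
finger_force: 0.0
```

Run:
```python
from h import *
print(robot.observe()["eef_pos"])
t=cams.snapshot("top")[:,:,::-1]; s=cams.snapshot("scene")[:,:,::-1]
a=cv2.resize(t[190:265,365:479],None,fx=5,fy=5,interpolation=cv2.INTER_CUBIC)[:,:380]
b=cv2.resize(s[165:250,325:405],None,fx=5,fy=5,interpolation=cv2.INTER_CUBIC)
cv2.imwrite("pics/g4.png",np.hstack([np.pad(a,((0,50),(0,0),(0,0))),b]))
```

```text
[0.43791426 0.0616594  0.23332857]
```

View pics/g4.png

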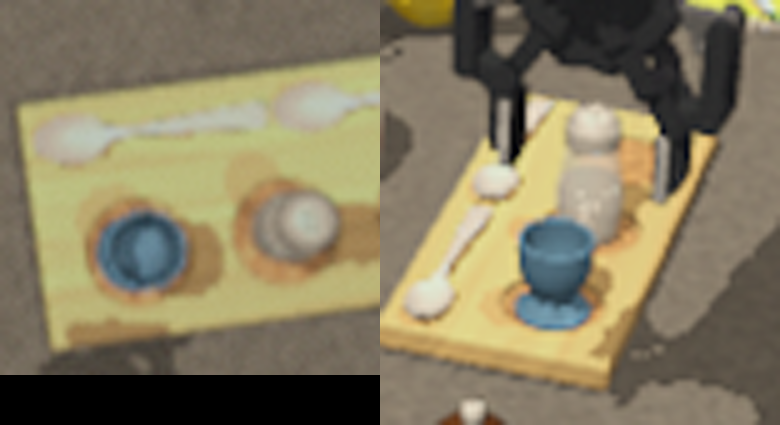

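Blue cup rim is at top (143,250) and scene (177.5,240); the salt stands in the middle hollow with its cap at top (309,225). I'll compute both and then take the white cup.

Run:
```python
from h import *
CR["t"]=("top",5,365,190);CR["s"]=("scene",5,325,165)
X,e=tri([("t",(143,250)),("s",(177.5,240))]);print(X,e)
print(tri([("t",(309,225)),("s",(213,127))]))
for z in (.075,.103): print((proj("top",[.5356,-.2228,z])-[365,190]+.5)*5-.5,(proj("scene",[.5356,-.2228,z])-[325,165]+.5)*5-.5)
```

```text
[ 0.52482405 -0.13493634  0.06467421] 0.6116668873557387
(array([ 0.53648762, -0.22309319,  0.09034796]), np.float64(0.001820782432332635))
[[303.51899321 228.09205136]] [[212.8507064  149.28059517]]
[[312.7292054  225.38902128]] [[215.33440919 109.46840197]]
```

>>> arm_command --series '[[[0,0,0.5,0],[0,0,1,0],[0,0,1,0]]]'

```text
time_s: 21.78
eef_pos: [0.435, 0.0611, 0.1309]
orientation: [-3.132, -0.0, 1.569]
ft_force: [-0.1, -0.4, 0.0]
finger_gap: 0.0721
finger_force: 0.0
```

>>> arm_command --series '[[[0,0,0.4,0],[0,0,0.8,0],[0,0,1,0],[0,0,1,0],[0,0,1,0],[0,0,1,0]]]'

```text
time_s: 22.52
eef_pos: [0.4402, 0.0618, 0.0366]
orientation: [3.138, 0.0, 1.571]
ft_force: [-1.0, 0.7, -0.7]
finger_gap: 0.0725
finger_force: 0.0
```

>>> arm_command --series '[[[0,0,0.08,0],[0,0,0.08,0],[0,0,0.08,0],[0,0,0.08,0]]]'

```text
time_s: 23.02
eef_pos: [0.4385, 0.062, 0.0268]
orientation: [-3.142, 0.0, 1.571]
ft_force: [0.0, -0.0, 0.2]
finger_gap: 0.0729
finger_force: 0.0
```

>>> arm_command --series '[[[0,0,0,0],[0,0,0,0],[0,0,0,0],[0,0,0,0],[0,0,0,0],[0,0,0,0]]]' --jaw 0

```text
time_s: 23.78
eef_pos: [0.4385, 0.062, 0.0274]
orientation: [-3.141, 0.0, 1.571]
ft_force: [-2.5, -0.3, 6.0]
finger_gap: 0.0432
finger_force: 59.9
```

>>> arm_command --series '[[[0,0,-0.2,0],[0,0,-0.6,0],[0,0,-1,0],[0,0,-1,0]]]'

```text
time_s: 24.28
eef_pos: [0.4412, 0.0619, 0.1302]
orientation: [3.134, 0.0, 1.571]
ft_force: [0.7, -0.5, -1.6]
finger_gap: 0.043
finger_force: 61.0
```

Salt is centred. Carrying the white cup to the right hollow.

>>> arm_command --series '[[[-0.3,0.1,-0.5,0],[-1,0.3,-0.9,0],[-1,0.3,-0.9,0]]]'

```text
time_s: 24.65
eef_pos: [0.4696, -0.0404, 0.218]
orientation: [3.139, 0.001, 1.569]
ft_force: [0.2, 0.4, -0.9]
finger_gap: 0.0434
finger_force: 61.4
```

>>> arm_command --series '[[[-0.5,0.2,0,0],[-1,0.4,0,0]]]'

```text
time_s: 24.9
eef_pos: [0.5082, -0.1385, 0.2152]
orientation: [-3.14, -0.001, 1.572]
ft_force: [1.0, 0.2, -0.6]
finger_gap: 0.0429
finger_force: 61.4
```

>>> arm_command --series '[[[-0.5,0.2,0,0],[-1,0.36,0,0]]]'

```text
time_s: 25.15
eef_pos: [0.5442, -0.2387, 0.2143]
orientation: [-3.139, -0.002, 1.571]
ft_force: [0.2, -0.2, -2.3]
finger_gap: 0.0428
finger_force: 61.4
```

>>> arm_command --series '[[[-0.4,0,0,0],[-0.7,0,0,0],[-0.7,0,0.4,0],[-0.7,0,0.8,0],[-0.7,0,0.8,0],[-0.7,0,0.8,0]]]'

```text
time_s: 25.9
eef_pos: [0.5447, -0.3078, 0.1371]
orientation: [-3.141, -0.0, 1.571]
ft_force: [0.4, 1.0, -0.0]
finger_gap: 0.0429
finger_force: 61.4
```

>>> arm_command --series '[[[0,0,0.4,0],[0,0,0.8,0],[0,0,0.9,0],[0,0,0.9,0],[0,0,0.9,0],[0,0,0.9,0]]]'

```text
time_s: 26.65
eef_pos: [0.5457, -0.3089, 0.0489]
orientation: [3.139, 0.002, 1.571]
ft_force: [-0.5, -0.0, -2.0]
finger_gap: 0.0427
finger_force: 61.4
```

>>> arm_command --series '[[[0,0,0.04,0],[0,0,0.07,0],[0,0,0.07,0],[0,0,0.07,0]]]'

```text
time_s: 27.15
eef_pos: [0.5446, -0.3083, 0.0404]
orientation: [3.141, 0.0, 1.571]
ft_force: [-1.7, -0.3, 4.9]
finger_gap: 0.043
finger_force: 61.9
```

>>> arm_command --series '[[[0,0,0.01,0],[0,0,0.015,0],[0,0,0.015,0]]]'

```text
time_s: 27.52
eef_pos: [0.5446, -0.3085, 0.0404]
orientation: [3.142, 0.001, 1.571]
ft_force: [-6.2, 3.0, 14.4]
finger_gap: 0.0428
finger_force: 62.6
```

>>> arm_command --series '[[[0,0,0,0],[0,0,0,0],[0,0,0,0],[0,0,0,0],[0,0,0,0],[0,0,0,0]]]' --jaw 0.8

```text
time_s: 28.28
eef_pos: [0.5444, -0.308, 0.0382]
orientation: [-3.142, -0.0, 1.571]
ft_force: [0.3, -0.8, 0.7]
finger_gap: 0.068
finger_force: 0.0
```

>>> arm_command --series '[[[0,0,-0.3,0],[0,0,-0.8,0],[0,0,-1,0],[0,0,-1,0]]]'

```text
time_s: 28.78
eef_pos: [0.5455, -0.3088, 0.1402]
orientation: [3.138, 0.002, 1.571]
ft_force: [0.5, 0.2, -0.6]
finger_gap: 0.0684
finger_force: 0.0
```

>>> arm_command --series '[[[0.2,0,-0.5,0],[0.8,0,-0.8,0],[0.8,0,-0.8,0]]]'

```text
time_s: 29.15
eef_pos: [0.545, -0.2254, 0.2188]
orientation: [3.14, -0.0, 1.574]
ft_force: [-0.9, -0.8, -1.3]
finger_gap: 0.0681
finger_force: 0.0
```

>>> arm_command --series '[[[0.5,0,0,0],[1,0.05,0,0]]]'

```text
time_s: 29.4
eef_pos: [0.5481, -0.1274, 0.2153]
orientation: [-3.138, -0.001, 1.569]
ft_force: [1.0, 0.2, -0.1]
finger_gap: 0.0683
finger_force: 0.0
```

>>> arm_command --series '[[[0.5,0,0,0],[1,0.05,0,0]]]'

```text
time_s: 29.65
eef_pos: [0.5531, -0.027, 0.2153]
orientation: [-3.137, -0.0, 1.57]
ft_force: [0.6, -0.0, 0.8]
finger_gap: 0.0683
finger_force: 0.0
```

>>> arm_command --series '[[[0.5,0,0,0],[1,0.05,0,0]]]'

```text
time_s: 29.9
eef_pos: [0.5582, 0.0729, 0.2153]
orientation: [-3.137, 0.0, 1.57]
ft_force: [-0.1, -0.4, -0.5]
finger_gap: 0.0683
finger_force: 0.0
```

>>> arm_command --series '[[[0.5,0,0,0],[0.73,0.05,0,0],[0.73,0.05,0,0],[0.73,0.05,0,0]]]'

```text
time_s: 30.4
eef_pos: [0.5638, 0.1439, 0.2164]
orientation: [-3.139, 0.001, 1.57]
ft_force: [0.4, 0.2, 1.1]
finger_gap: 0.0686
finger_force: 0.0
```

Run:
```python
from h import *
print(robot.observe()["eef_pos"])
t=cams.snapshot("top")[:,:,::-1]; s=cams.snapshot("scene")[:,:,::-1]
a=cv2.resize(t[200:260,375:475],None,fx=5,fy=5,interpolation=cv2.INTER_CUBIC)
b=cv2.resize(s[165:245,335:395],None,fx=5,fy=5,interpolation=cv2.INTER_CUBIC)
cv2.imwrite("pics/g5.png",np.hstack([np.pad(a,((0,100),(0,0),(0,0))),b]))
```

```text
[0.56382614 0.14387791 0.2163943 ]
```

View pics/g5.png

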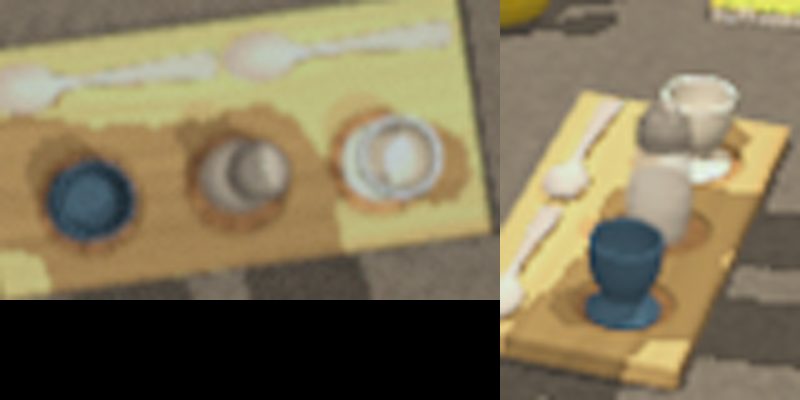

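Blue rim: top (90,200), scene (126,240). White rim: top (399,157), scene (200,96). All three stand upright in their hollows.

Run:
```python
from h import *
CR["t"]=("top",5,375,200);CR["s"]=("scene",5,335,165)
print(tri([("t",(90,200)),("s",(126,240))]),tri([("t",(399,157)),("s",(200.3,96))]))
```

```text
(array([ 0.52493526, -0.13308715,  0.06573969]), np.float64(0.5673589042402227)) (array([ 0.54445068, -0.30761443,  0.06501561]), np.float64(0.5071005231575327))
```

>>> arm_command --series '[[[0,0,0.4,0],[0,0,0.8,0],[0.01,0,0.8,0],[0.01,0,0.8,0],[0.01,0,0.8,0]]]'

```text
time_s: 31.12
eef_pos: [0.5661, 0.1459, 0.1408]
orientation: [3.138, -0.0, 1.57]
ft_force: [0.5, 0.4, 0.1]
finger_gap: 0.0682
finger_force: 0.0
```

Run:
```python
from h import *
CR["g"]=("scene",3,210,220)
for x in (.446,.442,.496):
  for z in (.131,.136,.141,.146): print(x,z,(proj("scene",[x,.3637,z])-[210,220]+.5)*3-.5)
```

```text
0.446 0.131 [[296.01779939 273.63751402]]
0.446 0.136 [[295.95223455 268.53826204]]
0.446 0.141 [[295.88634164 263.41379261]]
0.446 0.146 [[295.82011815 258.2639159 ]]
0.442 0.131 [[301.02140854 275.29966214]]
0.442 0.136 [[300.9681389 270.1985788]]
0.442 0.141 [[300.91460249 265.07224028]]
0.442 0.146 [[300.8607973  259.92045625]]
0.496 0.131 [[234.43605827 253.18349115]]
0.496 0.136 [[234.22147868 248.10748802]]
0.496 0.141 [[234.00583909 243.0067331 ]]
0.496 0.146 [[233.78913154 237.88104265]]
```

>>> arm_command --series '[[[0,0,0.4,0],[0,0,0.75,0],[0,0,0.86,0],[0,0,0.86,0],[0,0,0.86,0],[0,0,0.86,0]]]'

```text
time_s: 31.88
eef_pos: [0.5658, 0.1461, 0.0541]
orientation: [3.139, -0.0, 1.571]
ft_force: [-0.2, 0.2, 1.3]
finger_gap: 0.0683
finger_force: 0.0
```

>>> arm_command --series '[[[0,0,0,0],[0,0,0,0]]]'

```text
time_s: 32.12
eef_pos: [0.5647, 0.146, 0.0527]
orientation: [3.141, -0.0, 1.571]
ft_force: [-0.8, 0.2, 1.0]
finger_gap: 0.0682
finger_force: 0.0
```

>>> arm_command --series '[[[0,0,0.05,0],[0,0,0.05,0],[0,0,0.05,0],[0,0,0.05,0]]]'

```text
time_s: 32.62
eef_pos: [0.5645, 0.146, 0.0473]
orientation: [3.142, 0.0, 1.571]
ft_force: [0.3, 0.8, 0.1]
finger_gap: 0.0683
finger_force: 0.0
```

>>> arm_command --series '[[[0,0,0,0],[0,0,0,0],[0,0,0,0],[0,0,0,0],[0,0,0,0],[0,0,0,0]]]' --jaw 0

```text
time_s: 33.38
eef_pos: [0.5627, 0.146, 0.0476]
orientation: [-3.137, 0.0, 1.571]
ft_force: [-7.3, -0.1, 8.2]
finger_gap: 0.0408
finger_force: 59.4
```

>>> arm_command --series '[[[0,0,-0.05,0],[0,0,-0.1,0],[0,0,-0.2,0],[0,0,-0.3,0],[0,0,-0.3,0]]]'

```text
time_s: 34.0
eef_pos: [0.5656, 0.1461, 0.0789]
orientation: [3.139, -0.0, 1.571]
ft_force: [-0.5, -0.5, -0.1]
finger_gap: 0.0406
finger_force: 60.6
```

Run:
```python
from h import *
s=cams.snapshot("scene")[:,:,::-1]
cv2.imwrite("pics/g6.png",cv2.resize(s[210:330,250:370],None,fx=5,fy=5,interpolation=cv2.INTER_CUBIC))
```

```text
(no output)
```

View pics/g6.png

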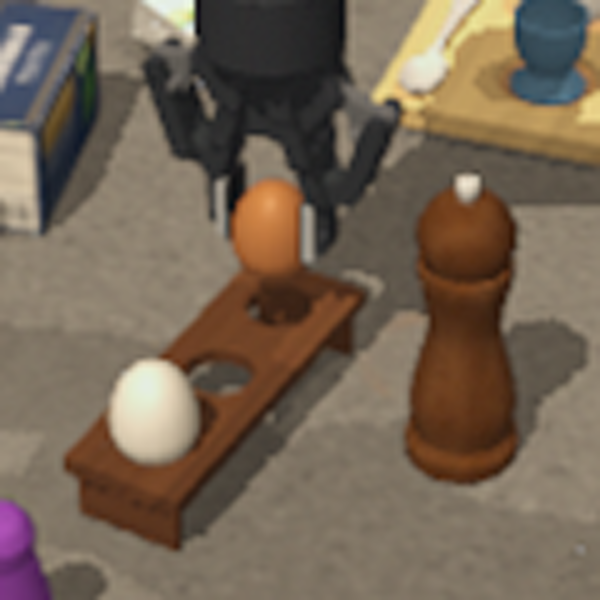

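Brown egg is held upright at crop (268,228), and pepper and white egg are undisturbed. I'll check where it sits in the fingers.

Run:
```python
from h import *
th=np.linspace(0,2*np.pi,60)
u=np.linspace(-1,1,41); M=np.array([(.022*np.sqrt(1-v*v)*np.cos(t),.022*np.sqrt(1-v*v)*np.sin(t),v*.034 if v>0 else v*.022) for v in u for t in th])
print(robot.observe()["eef_pos"])
for y in(.142,.146,.150):
  for z in (.080,.084):
    m=(proj("scene",M+[.5647,y,z])-[250,210]+.5)*5-.5; print(y,z,m.min(0),m.max(0))
```

```text
[0.56508523 0.14602576 0.07814588]
0.142 0.08 [234.71498675 181.22734267] [320.18274637 282.73194179]
0.142 0.084 [234.54389542 174.95343267] [320.15334622 276.67094765]
0.146 0.08 [231.16060257 185.47986227] [316.80516194 287.16050096]
0.146 0.084 [230.98326459 179.20020099] [316.77009805 281.09450594]
0.15 0.08 [227.59172365 189.74983013] [313.41382506 291.60736285]
0.15 0.084 [227.40808977 183.46442234] [313.37305183 285.53612808]
```

Egg sits about centred, 2 mm toward -y. Carrying it to the blue cup.

>>> arm_command --series '[[[0,0,-0.3,0],[0,0,-0.6,0],[-0.2,0,-0.8,0],[-0.5,0,-0.8,0],[-0.8,0,-0.8,0]]]'

```text
time_s: 34.67
eef_pos: [0.5642, 0.0642, 0.1573]
orientation: [-3.141, 0.0, 1.571]
ft_force: [0.5, -0.5, -1.3]
finger_gap: 0.0405
finger_force: 60.7
```

>>> arm_command --series '[[[-0.35,-0.1,0,0],[-0.7,-0.2,0,0],[-1,-0.3,0,0]]]'

```text
time_s: 35.05
eef_pos: [0.5334, -0.0363, 0.1569]
orientation: [-3.141, 0.0, 1.57]
ft_force: [0.2, 0.1, -0.5]
finger_gap: 0.0407
finger_force: 60.7
```

>>> arm_command --series '[[[-0.35,-0.1,0,0],[-0.7,-0.1,0,0],[-0.9,-0.1,0,0],[-0.985,-0.1,0,0],[-0.985,-0.1,0,0],[-0.985,-0.1,0,0]]]'

```text
time_s: 35.8
eef_pos: [0.5245, -0.1316, 0.1571]
orientation: [-3.141, -0.001, 1.572]
ft_force: [-0.5, -0.2, -0.9]
finger_gap: 0.0408
finger_force: 60.7
```

>>> arm_command --series '[[[0,0,0.2,0],[0,0,0.4,0],[0,0,0.6,0],[0,0,0.7,0],[0,0,0.7,0],[0,0,0.7,0],[0,0,0.7,0]]]'

```text
time_s: 36.67
eef_pos: [0.5252, -0.1328, 0.0883]
orientation: [3.14, 0.001, 1.571]
ft_force: [-0.1, 0.8, -0.4]
finger_gap: 0.0407
finger_force: 60.7
```

>>> arm_command --series '[[[0,0,0.07,0],[0,0,0.12,0],[0,0,0.12,0],[0,0,0.12,0]]]'

```text
time_s: 37.17
eef_pos: [0.5244, -0.1326, 0.0752]
orientation: [-3.141, -0.0, 1.571]
ft_force: [0.7, -0.9, -0.0]
finger_gap: 0.0406
finger_force: 60.8
```

Run:
```python
from h import *
s=cams.snapshot("scene")[:,:,::-1]
cv2.imwrite("pics/g7.png",cv2.resize(s[150:250,310:410],None,fx=6,fy=6,interpolation=cv2.INTER_CUBIC))
```

```text
(no output)
```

View pics/g7.png

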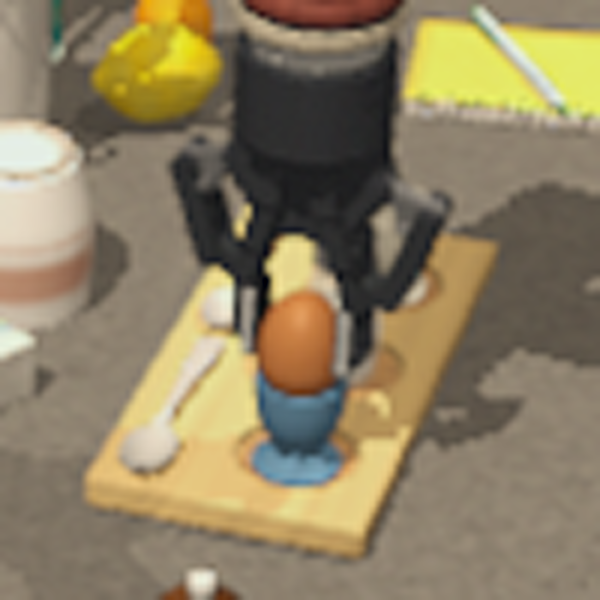

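Egg (299,345) is right over the cup axis (299). Lowering to seat.

>>> arm_command --series '[[[0,0,0.02,0],[0,0,0.04,0],[0,0,0.04,0],[0,0,0.04,0]]]'

```text
time_s: 37.72
eef_pos: [0.5246, -0.1326, 0.0714]
orientation: [3.141, 0.0, 1.571]
ft_force: [-0.3, 0.7, 1.1]
finger_gap: 0.0403
finger_force: 60.8
```

>>> arm_command --series '[[[0,0,0.01,0],[0,0,0.015,0],[0,0,0.015,0]]]'

```text
time_s: 38.1
eef_pos: [0.5252, -0.1332, 0.0709]
orientation: [3.14, 0.001, 1.571]
ft_force: [-1.4, -2.0, 6.0]
finger_gap: 0.0409
finger_force: 61.3
```

>>> arm_command --series '[[[0,0,0.007,0],[0,0,0.007,0]]]'

```text
time_s: 38.35
eef_pos: [0.5255, -0.1335, 0.0707]
orientation: [3.139, 0.002, 1.571]
ft_force: [-0.9, -2.1, 8.5]
finger_gap: 0.0403
finger_force: 61.6
```

>>> arm_command --series '[[[0,0,0,0],[0,0,0,0],[0,0,0,0],[0,0,0,0],[0,0,0,0]]]' --jaw 0.8

```text
time_s: 38.98
eef_pos: [0.5244, -0.1325, 0.069]
orientation: [-3.141, -0.0, 1.571]
ft_force: [-0.9, 0.4, 0.1]
finger_gap: 0.0681
finger_force: 0.0
```

>>> arm_command --series '[[[0,0,-0.2,0],[0,0,-0.6,0],[0,0,-1,0],[0,0,-1,0]]]'

```text
time_s: 39.48
eef_pos: [0.5271, -0.1336, 0.1733]
orientation: [3.134, 0.003, 1.571]
ft_force: [0.7, 0.2, -0.5]
finger_gap: 0.0683
finger_force: 0.0
```

>>> arm_command --series '[[[0.5,0.1,-0.2,0],[1,0.2,-0.4,0]]]'

```text
time_s: 39.72
eef_pos: [0.5439, -0.0318, 0.2083]
orientation: [-3.14, -0.0, 1.569]
ft_force: [1.6, -1.1, -1.3]
finger_gap: 0.0681
finger_force: 0.0
```

>>> arm_command --series '[[[0.5,0.1,0,0],[1,0.2,0,0]]]'

```text
time_s: 39.98
eef_pos: [0.5643, 0.069, 0.2084]
orientation: [-3.141, 0.0, 1.571]
ft_force: [0.3, -0.1, -0.4]
finger_gap: 0.0683
finger_force: 0.0
```

>>> arm_command --series '[[[0.5,0.07,0,0],[1,0.07,0,0]]]'

```text
time_s: 40.22
eef_pos: [0.5711, 0.169, 0.2077]
orientation: [-3.14, 0.0, 1.571]
ft_force: [0.4, 0.3, -0.3]
finger_gap: 0.0682
finger_force: 0.0
```

>>> arm_command --series '[[[0.5,0,0,0],[0.98,0,0,0],[0.98,0,0,0],[0.98,0,0,0]]]'

```text
time_s: 40.72
eef_pos: [0.5709, 0.2651, 0.2078]
orientation: [-3.14, 0.001, 1.572]
ft_force: [0.5, -0.4, 0.4]
finger_gap: 0.0684
finger_force: 0.0
```

Run:
```python
from h import *
print(robot.observe()["eef_pos"])
th=np.linspace(0,2*np.pi,60)
u=np.linspace(-1,1,41); M=np.array([(.022*np.sqrt(1-v*v)*np.cos(t),.022*np.sqrt(1-v*v)*np.sin(t),v*.034 if v>0 else v*.022) for v in u for t in th])
for n in("scene","top"):
    im=cams.snapshot(n); cv2.imwrite(f"pics/{n}8.png",im[:,:,::-1]); h=cv2.cvtColor(im,cv2.COLOR_RGB2HSV)
    p=proj(n,[.5245,-.134,.074])[0].astype(int); m=proj(n,M+[.5245,-.134,.074])
    w=h[p[1]-25:p[1]+25,p[0]-20:p[0]+20]
    k=((w[...,0]<13)&(w[...,1]>150)).astype(np.uint8)
    _,l,st,c=cv2.connectedComponentsWithStats(k); i=1+st[1:,4].argmax()
    print(n,"pred",m.min(0),m.max(0),"obs",st[i],st[i][:2]+p-[20,25],st[i][:2]+st[i][2:4]-1+p-[20,25])
```

```text
[0.57088938 0.26512479 0.20783292]
scene pred [352.05489915 199.41291047] [367.21132834 217.63539689] obs [15 19 13 12 84] [354 204] [366 215]
top pred [385.53675759 232.13787289] [401.61841325 248.07899137] obs [ 15  17  14  15 137] [388 232] [401 246]
```

Brown egg detected seated in the blue cup in both views. Next is the white egg.

>>> arm_command --series '[[[0,0,0.4,0],[-0.01,0,0.8,0],[-0.01,0,0.8,0],[-0.01,0,0.8,0]]]'

```text
time_s: 41.32
eef_pos: [0.5725, 0.264, 0.1307]
orientation: [3.14, -0.001, 1.57]
ft_force: [-0.1, 0.3, 0.4]
finger_gap: 0.0679
finger_force: 0.0
```

>>> arm_command --series '[[[0,0,0.4,0],[0,0,0.7,0],[0,0,0.76,0],[0,0,0.76,0],[0,0,0.76,0],[0,0,0.76,0],[0,0,0.76,0],[0,0,0.76,0]]]'

```text
time_s: 42.32
eef_pos: [0.5716, 0.2645, 0.0533]
orientation: [3.141, -0.0, 1.571]
ft_force: [0.2, 0.1, 0.3]
finger_gap: 0.0683
finger_force: 0.0
```

>>> arm_command --series '[[[0,-0.01,0.055,0],[0,-0.01,0.055,0],[0,-0.01,0.055,0],[0,-0.01,0.055,0]]]'

```text
time_s: 42.82
eef_pos: [0.5706, 0.2645, 0.0477]
orientation: [3.141, -0.0, 1.571]
ft_force: [0.2, -0.0, 0.3]
finger_gap: 0.0681
finger_force: 0.0
```

>>> arm_command --series '[[[0,0,0,0],[0,0,0,0],[0,0,0,0],[0,0,0,0],[0,0,0,0],[0,0,0,0]]]' --jaw 0

```text
time_s: 43.58
eef_pos: [0.5712, 0.2645, 0.0482]
orientation: [3.14, -0.0, 1.571]
ft_force: [3.0, -0.3, 4.5]
finger_gap: 0.041
finger_force: 60.3
```

>>> arm_command --series '[[[0,0,-0.05,0],[0,0,-0.1,0],[0,0,-0.2,0],[0,0,-0.3,0],[0,0,-0.3,0],[0,0,-0.3,0]]]'

```text
time_s: 44.32
eef_pos: [0.5704, 0.2645, 0.0777]
orientation: [3.142, -0.0, 1.571]
ft_force: [0.2, 0.4, -1.2]
finger_gap: 0.0408
finger_force: 60.6
```

Run:
```python
from h import *
q=robot.observe()["eef_pos"];print(q)
th=np.linspace(0,2*np.pi,60)
u=np.linspace(-1,1,41); M=np.array([(.022*np.sqrt(1-v*v)*np.cos(t),.022*np.sqrt(1-v*v)*np.sin(t),v*.034 if v>0 else v*.022) for v in u for t in th])
X=q+[0,0,.0055]; m=proj("scene",M+X); c=proj("scene",X)[0].astype(int)
im=cams.snapshot("scene"); cv2.imwrite("pics/scene9.png",im[:,:,::-1]); h=cv2.cvtColor(im,cv2.COLOR_RGB2HSV)
w=h[c[1]-16:c[1]+18,c[0]-14:c[0]+14]; print(m.min(0)-c,m.max(0)-c)
for r in range(0,34): print(r-16,"".join(f"{v:4d}" for v in w[r,:,2]))
```

```text
[0.57041012 0.26445909 0.07768318]
[ -8.78162533 -12.11464419] [9.49892559 9.3661072 ]
-16   45  48  47  43  34  27  26  73 112 135 149 145 142 144 148 133  81  44  49  46  40  35  34  34  35  32  34  47
-15   45  47  48  47  36  27  25  41  61 115 148 143 139 140 144 140 107  43  46  49  43  34  33  35  32  32  37  39
-14   44  47  48  43  32  29  27  26  35 112 149 144 140 139 139 140 122  66  43  48  46  36  33  34  33  32  41  48
-13   68  43  42  37  27  28  27  22  36 112 149 145 142 139 136 135 134 118  77  34  36  31  31  33  34  41  54  56
-12  106  43  63  82  88  69  25  19  35 109 144 135 145 165 171 166 142 133 114  61  27  35  39  36  32  46  60  58
-11  122  61 119 151 123  57  22  22  22 104 157 191 214 218 220 216 199 176 138  73  38  44  46  40  39  51  58  56
-10  126  68 136 162 107  19  18  17  24 166 218 226 235 236 233 231 227 213 187 138  39  45  48  44  39  47  51  50
-9  124  57 130 161 106  20  18  31 161 223 235 238 239 239 238 232 231 225 211 174  74  43  46  45  39  43  47  47
-8  126  65 127 165 118  16  15 116 207 235 237 239 239 238 239 235 231 229 21
[... 2227 characters left out ...]
  85
12  147 129 113 112 114 114 110 100  74  54  59  79  88  76  77  79  86  82  76  70  58  62  77  86  85  85 100 113
13  130 113 112 114 114 110 107  95  59  64  99 106  83  74  74  80  92  97  94  89  78  63  71  86 102 119 120 123
14  113 111 114 114 112 110 107  91  66 102 119  94  75  75  75  72  80  93  99  97  91  89 107 122 128 131 121 118
15  111 114 114 110 108 109 109 101 103 117  96  75  76  78  75  74  75  79  85  89  94 102 120 127 122 114 108 112
16  114 114 111 107 106 108 112 111 113 104  74  76  76  77  76  74  92 112 114 100  86 106 118 114 106 102 105 102
17  115 111 107 107 108 111 112 111 110  99  79  74  74  76  75  94 120 131 129 112  98 115 116 106 101 105 102  82
```

The white egg is centred within about 1 mm in the fingers. Carrying it to the white cup.

>>> arm_command --series '[[[0,0,-0.3,0],[0,0,-0.7,0],[-0.2,0,-1,0],[-0.5,0,-1,0],[-0.72,0,-1,0]]]'

```text
time_s: 45.0
eef_pos: [0.5703, 0.1914, 0.1775]
orientation: [-3.141, 0.0, 1.571]
ft_force: [-0.6, -0.1, -1.1]
finger_gap: 0.041
finger_force: 60.7
```

>>> arm_command --series '[[[-0.35,0,0,0],[-0.7,0,0,0],[-1,0,0,0]]]'

```text
time_s: 45.38
eef_pos: [0.5697, 0.091, 0.1764]
orientation: [-3.14, -0.0, 1.57]
ft_force: [0.3, -0.0, -1.3]
finger_gap: 0.0406
finger_force: 60.7
```

>>> arm_command --series '[[[-0.35,-0.1,0,0],[-0.7,-0.2,0,0],[-1,-0.26,0,0]]]'

```text
time_s: 45.75
eef_pos: [0.5432, -0.0089, 0.1764]
orientation: [-3.139, -0.0, 1.57]
ft_force: [-0.6, 0.9, -0.9]
finger_gap: 0.0407
finger_force: 60.7
```

>>> arm_command --series '[[[-0.35,0,0,0],[-0.7,0,0,0],[-1,0,0,0]]]'

```text
time_s: 46.12
eef_pos: [0.5436, -0.1088, 0.1765]
orientation: [-3.14, -0.001, 1.57]
ft_force: [-0.2, -0.0, -0.3]
finger_gap: 0.0406
finger_force: 60.7
```

>>> arm_command --series '[[[-0.35,0,0,0],[-0.7,0,0,0],[-1,0,0,0]]]'

```text
time_s: 46.5
eef_pos: [0.5436, -0.2087, 0.1764]
orientation: [-3.14, -0.001, 1.57]
ft_force: [0.6, 1.1, -0.3]
finger_gap: 0.0407
finger_force: 60.7
```

>>> arm_command --series '[[[-0.35,0,0,0],[-0.7,0,0,0],[-0.9,0,0,0],[-1,0,0,0],[-1,0,0,0],[-1,0,0,0]]]'

```text
time_s: 47.25
eef_pos: [0.5446, -0.3065, 0.1775]
orientation: [-3.141, -0.001, 1.572]
ft_force: [1.0, 0.5, -0.8]
finger_gap: 0.0408
finger_force: 60.7
```

>>> arm_command --series '[[[0,0,0.3,0],[0,0,0.6,0],[0,0,0.8,0],[0,0,0.9,0],[0,0,0.9,0],[0,0,0.9,0],[0,0,0.9,0],[0,0,0.9,0]]]'

```text
time_s: 48.25
eef_pos: [0.5448, -0.3078, 0.0884]
orientation: [3.141, 0.001, 1.571]
ft_force: [1.2, 0.6, -0.6]
finger_gap: 0.0407
finger_force: 60.7
```

>>> arm_command --series '[[[0,0,0.08,0],[0,0,0.14,0],[0,0,0.16,0],[0,0,0.16,0],[0,0,0.16,0]]]'

```text
time_s: 48.88
eef_pos: [0.5444, -0.3075, 0.0716]
orientation: [-3.142, -0.0, 1.571]
ft_force: [-0.4, -0.4, -0.2]
finger_gap: 0.0409
finger_force: 60.8
```

>>> arm_command --series '[[[0,0,0.01,0],[0,0,0.02,0],[0,0,0.02,0]]]'

```text
time_s: 49.25
eef_pos: [0.5451, -0.3084, 0.0709]
orientation: [3.14, 0.002, 1.571]
ft_force: [-1.4, -1.2, 6.7]
finger_gap: 0.0408
finger_force: 61.1
```

Contact as before. Release and retreat clear.

>>> arm_command --series '[[[0,0,0.007,0],[0,0,0.007,0]]]'

```text
time_s: 49.5
eef_pos: [0.5452, -0.3087, 0.0708]
orientation: [3.14, 0.002, 1.571]
ft_force: [-1.1, -1.1, 8.1]
finger_gap: 0.0407
finger_force: 61.3
```

>>> arm_command --series '[[[0,0,0,0],[0,0,0,0],[0,0,0,0],[0,0,0,0],[0,0,0,0]]]' --jaw 0.8

```text
time_s: 50.12
eef_pos: [0.5444, -0.3075, 0.0688]
orientation: [-3.141, -0.0, 1.571]
ft_force: [-0.2, 0.5, -0.6]
finger_gap: 0.0683
finger_force: 0.0
```

>>> arm_command --series '[[[0,0,-0.2,0],[0,0,-0.6,0],[0,0,-1,0],[0,0,-1,0]]]'

```text
time_s: 50.62
eef_pos: [0.5472, -0.3095, 0.1756]
orientation: [3.133, 0.006, 1.571]
ft_force: [-0.3, -0.5, -0.0]
finger_gap: 0.0683
finger_force: 0.0
```

>>> arm_command --series '[[[0.5,0,-0.4,0],[1,0,-0.5,0]]]'

```text
time_s: 50.88
eef_pos: [0.5452, -0.2075, 0.2217]
orientation: [3.138, 0.002, 1.569]
ft_force: [0.9, 0.2, -0.0]
finger_gap: 0.0683
finger_force: 0.0
```

>>> arm_command --series '[[[0.5,0,0,0],[1,0,0,0]]]'

```text
time_s: 51.12
eef_pos: [0.5442, -0.106, 0.2194]
orientation: [3.141, 0.0, 1.571]
ft_force: [1.0, -0.0, 0.0]
finger_gap: 0.068
finger_force: 0.0
```

>>> arm_command --series '[[[0.5,0,0,0],[1,0,0,0]]]'

```text
time_s: 51.38
eef_pos: [0.544, -0.0059, 0.2191]
orientation: [3.142, -0.0, 1.571]
ft_force: [0.9, -0.1, 0.2]
finger_gap: 0.0683
finger_force: 0.0
```

>>> arm_command --series '[[[0.5,0,0,0],[1,0,0,0],[1,0,0,0],[1,0,0,0]]]'

```text
time_s: 51.88
eef_pos: [0.5443, 0.0923, 0.2189]
orientation: [-3.141, 0.001, 1.572]
ft_force: [0.2, 0.3, -0.6]
finger_gap: 0.0684
finger_force: 0.0
```

Run:
```python
from h import *
print(robot.observe()["eef_pos"])
t=cams.snapshot("top")[:,:,::-1]; s=cams.snapshot("scene")[:,:,::-1]
a=cv2.resize(t[200:260,375:475],None,fx=5,fy=5,interpolation=cv2.INTER_CUBIC)
b=cv2.resize(s[155:255,335:395],None,fx=5,fy=5,interpolation=cv2.INTER_CUBIC)
cv2.imwrite("pics/g10.png",np.hstack([np.pad(a,((0,200),(0,0),(0,0))),b]))
```

```text
[0.54425542 0.09229395 0.21887962]
```

View pics/g10.png

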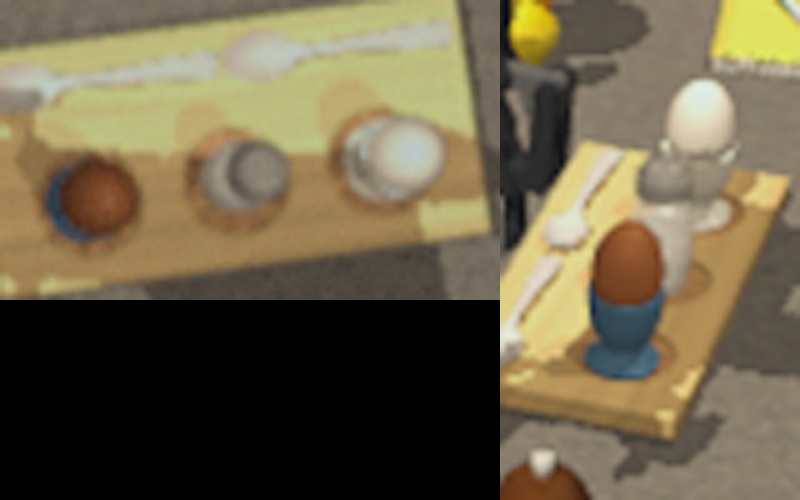

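The last view shows the brown egg upright in the blue cup (top (101,198)), the white egg upright in the white cup ((408,157)) and the salt between them ((255,172)). Both eggs are shifted from their rims only by parallax.

```bash
python3 -c "
from bench import robot
print(robot.finish_job())"
```

```text
the job is handed in; nothing more can be done
None
```

I laid the breakfast board and handed the job in at about 52 s. In the last picture both cups and the salt stand upright in their hollows with the right egg in each cup; `finish_job` returned no verdict.

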